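# Open a push-and-turn safety cap and lay it on a clean dish

## Robot

A 6-joint arm with a two-finger parallel gripper is mounted at the origin on a cart in front of the work surface, level with it; the furniture and walls round the work are solid. World frame = base frame: x ahead of the robot, y to its left, z up, the work surface at z = 0. Lengths are in m, angles in degrees, forces in N, time in s.
With the tool pointing down it reaches from about 0.25 to 0.725 m from the base axis. Payload 9.7 kg.
Tool frame: the origin (TCP) lies at the very end of the fingers, on their centre line; the grasp point (between the pads) lies 19 mm behind it (bot.pinch_z is the distance from the TCP to the grasp point, in m); x points along the fingers, z is the direction in which the jaws open and shut, and the axes are right-handed (so a half turn about x gives the same grasp; the last joint's range is limited). The gripper opens to 85 mm and grips with 20 to 120 N. Pads are 22 mm wide; open, the fingers measure 114 mm over their backs; the gripper's body (76 mm by 85 mm) begins 54 mm behind the grasp point. The pads swing forward as they close: fully open they stand 13 mm farther back than shut.
Start: joints at [75.115, 4.979, 10.078, 95.1, 0, 90], TCP at [0.141, 0.532, 0.208] pointing down, gripper open.
Joint ranges: [-179.16, 179.16], [-48.56, 103.87], [-65.8, 70.77], [-126.05, 130.52], [-82.76, 87.17], [-180, 180]. Speed limits (degrees/s): [127.2, 127.2, 147.25, 180, 180, 180].

## Interface

Orientations are given as [roll, pitch, yaw] about the fixed x, y, z axes, in that order (R = Rz(yaw) Ry(pitch) Rx(roll)).
In Python, from workcell import bot gives the robot as it stands.
- The arm moves only by the tool play_rows, never from a script. Its argument "rows" is a list of rows, each a list of 3 entries, a list of its own where there are three numbers: the shift along the tool's x, y, z in cm, then the turn about the tool's x in degrees, then the finger opening in cm, from 0 to 8.54. A call has 1 to 12 rows; each row is the pose to reach, as a shift and turn from the pose commanded when the call began, along the tool's axes at that moment; what a row does not reach only later rows make up. A row lasts 1/12 s, in which the tool goes at most 41.7 mm and 7.16 degrees, less where a joint would pass 70% of its speed; a pose out of reach is approached as far as the arm can. A call with a gripper value outside its range is refused whole. The fingers move at their own pace and stop on an object; "squeeze" is the grip in N (left out, the last holds). Time passes only in rows, so rows that repeat a pose let the fingers close. It gives the time, the measured TCP pose, the force and the opening at its end, in the units of the state.
- bot.get_obs(): the state, without advancing time (a new reading comes with each control period).
- bot.camera(name): name is "scene" or "top"; returns (picture, depth): 420x560x3 uint8, blue, green, red; 420x560 float32, m along the optical axis (not along the pixel's ray), 0 where there is no reading.
- bot.camera_model(name): a dict with "fx", "fy", "cx", "cy" (pixels), "origin" and "attitude" of the camera in the world. Camera axes: x right, y down, z forward; pixel columns grow to the right and rows downward; lengths in m; the calibration is good to about 2 mm. A picture is of the moment at which its call begins. camera_model takes no time and is no camera call.
- bot.job_done(): hands the job in, once; it reports no verdict.
The state is a dict: "time": time; "q": joint angles; "qd": joint speeds; "joint_efforts": joint torques, N m; "ee_pos": TCP position; "tcp_rot": TCP orientation; "wrist_force": force on the tool from outside, world axes, zero at the start; "torque": the same for the moment, N m; "opening": finger opening in m.
Only numpy, scipy, OpenCV 4.12 (cv2) and the standard library are available. Lean on these libraries where they do the work, as an engineer would, in place of code of your own. Each camera call takes 0.05 s, during which the arm holds its last target.

## Task

Open the square amber bottle in the holder for weighing out: press its safety cap down firmly but not hard, keep that press while you turn it counter-clockwise until it is free, then lift it off, the bottle staying down in its holder. Set the cap down, right way up, in the empty steel dish without letting it fall, and leave everything else where it stands.

Things in the scene. Friction and masses are not known exactly. Their poses are not given: they have to be found in the camera images.
- cap_middle (a point): Centre (half-way up, on the axis) of the bottle's white safety cap: a round ribbed shell, 46 mm across, 27 mm tall, flat top 13.5 mm above this point; z is its axis, up. Inside it sits an inner cap screwed on the neck. Unpressed, the shell spins idly and opens nothing. Shell and inner cap come off together, about 0.1 kg.
- cap_top (a point): Centre of the cap's flat top. Pressed down, the shell sinks 4.5 mm on a spring (3 N at first, 12 N fully down, then a hard stop). Pressed, it idles for up to 45 degrees of turn, angle unseen, until its lugs drop in beside those of the inner cap (up to 2 mm) and catch. Below about 10 N of press they ride out again. 15 to 22 N is right; turning then takes about 0.2 N m.
- cap: The inner cap, hidden in the shell; origin on the axis at the mouth when closed. Right-hand thread, 22 mm a turn. Once caught it turns with the shell: counter-clockwise seen from above it climbs 0.06 mm a degree and lifts the pressed shell, so a press held at a fixed height soon grows too hard. It is free after 65 to 85 degrees; 60 more do no harm.
- bottle_mouth (a point): Centre of the bottle's mouth, on its axis, 118 mm above its base; z up. The bare neck is 28 mm across (33 mm over its thread). With the cap closed, cap_middle lies 2 mm below this point and the cap's rim 15.5 mm below it, with 20 mm of free height for fingertips below the rim; once free, the cap clears the mouth when raised 16 mm.
- bottle_mid (a point): A point on the axis of the square amber glass bottle, 30 mm above its base. Body 56 x 56 mm, 70 mm to the shoulder, 118 mm to the mouth, 130 mm with the cap. It stands loose in the holder's pocket with 1.5 mm play on each side, which keeps it from turning; a cap that is not yet free lifts the bottle with it.
- bottle: The same bottle; origin under its centre, z up. 0.48 to 0.72 kg, against 0.1 kg of a freed cap, so the pull on lifting tells whether the cap is free.
- holder_seat (a point): Centre of the floor of the square pocket (59 x 59 mm, 28 mm deep) in the grey plastic bottle holder, a block 84 x 84 mm, 34 mm high on a foot 84 x 128 mm, screwed to the bench. The floor is 6 mm above the bench; z up. The bottle's base stands on it.
- holder: The same holder; origin under its centre. The bottle must never be forced against it with more than 40 N, counting its weight (5 to 7 N), the press and the twist together.
- dish_middle (a point): Centre of the inner floor, 3 mm above the bench, of the empty round shallow steel dish, 110 mm across (106 mm inside), rim 13 mm high, loose, 0.16 kg.
- spatula: Steel spatula 171 mm long lying behind the work, bystander.
- marker: Marker pen 130 mm long lying in front of the work, bystander.
- salt_tub: White tub with a lid, 71 mm across, 79 mm tall, origin under its centre, bystander.
- beaker: Small glass beaker, 56 mm across, 68 mm tall, origin under its centre, bystander.
- timer: Lab timer 66 x 62 x 19 mm, bystander.
- petri: Closed petri dish 62 mm across, 14 mm tall, bystander (not the dish for the cap).
- vial: Small amber vial 21 mm across, 51 mm tall, bystander.
Mind the look-alikes: they are no part of the job. What is shaped like the part that bears dish_middle but black or turquoise is not meant.

How it is judged:
By the outcome, as a careful person would: the job done as asked, in the order asked, and still so for the second after the job is handed in, with the robot touching nothing.
It also fails if it takes over 61 s, if anything falls off the work surface, if the arm or the gripper's body presses on something with over 40 N, if the wrist force passes 120 N, or if a joint passes its speed limit or range.

## Working session

There is one attempt and no reset: what is moved stays moved. The work goes in short steps, Python scripts to look and compute and a tool call to move; the robot and the scene stay as the last step left them, time stands still between calls to the robot, and variables do not carry over. Pictures are saved under pics/ and viewed, and the job is handed in when it is done.

Besides the shell and the picture viewer there is one more tool, called after "Request:" in YAML: its name, and indented under it one key for each argument. play_rows: Moves the arm, as the interface text tells. Its arguments: {"type":"object","properties":{"rows":{"type":"array"},"squeeze":{"type":"number"}},"required":["rows"]}

```bash
ls; mkdir -p pics; python3 - <<'E'
from workcell import bot
import cv2,numpy as np
print(bot.get_obs(), bot.pinch_z)
for n in("scene","top"):
    p,d=bot.camera(n); cv2.imwrite(f"pics/{n}0.png",p); np.save(f"{n}0.npy",d); print(n,bot.camera_model(n))
E
```

```text
pics
{'time': 0.0, 'q': array([7.51135009e+01, 5.01206086e+00, 1.00331291e+01, 9.50982579e+01,
       2.32794743e-04, 9.00006385e+01]), 'qd': array([ 0.03469138, -0.04829979,  0.05223648,  0.00570582,  0.0487647 ,
       -0.05418839]), 'joint_efforts': array([ 1.54764333e-03, -5.20385849e+01,  4.64803290e+01,  1.64445152e-02,
        4.24900691e-05,  2.81036677e-05]), 'ee_pos': array([0.14123028, 0.53129108, 0.20716199]), 'tcp_rot': array([ 179.82784194,   89.92281   , -105.05929588]), 'wrist_force': array([-0.34853828,  0.86637397,  0.2354799 ]), 'torque': array([0.00542818, 0.01109404, 0.02440421]), 'opening': 0.08521029463918407} 0.0187
scene {'fx': 447.9171465907525, 'fy': 447.9171465907525, 'cx': 277.53161255567653, 'cy': 214.83731669157623, 'origin': array([-0.20330429, -0.50068491,  0.99539311]), 'attitude': array([-132.09107619,    0.88494245,  -53.32360776])}
top {'fx': 379.23318719554254, 'fy': 379.23318719554254, 'cx': 280.3116782626268, 'cy': 211.7296776118171, 'origin': array([0.31899217, 0.10524905, 1.27469421]), 'attitude': array([-168.66893133,   -0.67108687,  -88.90322647])}
```

View pics/scene0.png

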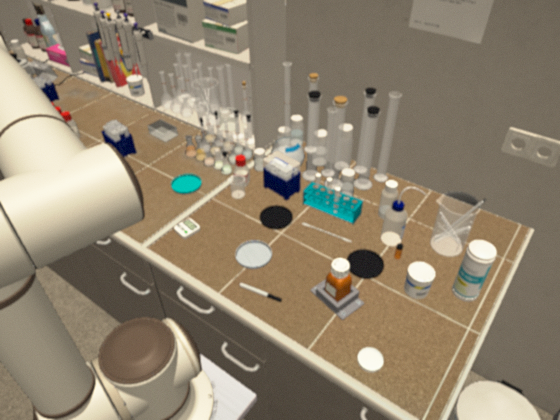

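View pics/top0.png

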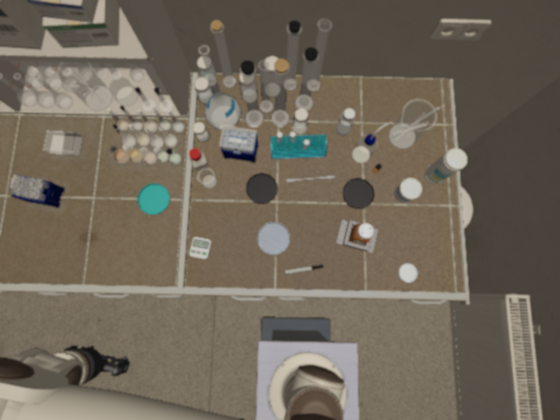

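```bash
cat > h.py <<'E'
import numpy as np,cv2
from scipy.spatial.transform import Rotation as R
from workcell import bot
def w(n,u,v,d=None,z=None):
    m=bot.camera_model(n); r=R.from_euler('xyz',m['attitude'],degrees=True).as_matrix()
    ray=r@np.array([(u-m['cx'])/m['fx'],(v-m['cy'])/m['fy'],1.])
    o=np.array(m['origin']); s=d if d is not None else (z-o[2])/ray[2]
    return o+s*ray
def cloud(n,D):
    m=bot.camera_model(n); r=R.from_euler('xyz',m['attitude'],degrees=True).as_matrix()
    v,u=np.mgrid[:D.shape[0],:D.shape[1]]
    P=np.stack([(u-m['cx'])/m['fx']*D,(v-m['cy'])/m['fy']*D,D],-1)
    return P@r.T+np.array(m['origin'])
E
python3 - <<'E'
from h import *
for n,(u0,v0,u1,v1) in(("scene",(225,220,385,320)),("top",(245,205,395,285))):
    p=cv2.imread(f"pics/{n}0.png")[v0:v1,u0:u1]; cv2.imwrite(f"pics/{n}0c.png",cv2.resize(p,None,fx=5,fy=5,interpolation=cv2.INTER_CUBIC))
    D=np.load(f"{n}0.npy"); P=cloud(n,D); P[D==0]=np.nan
    for u,v in ([(254,254),(341,266),(365,264),(277,216)] if n=="scene" else [(273,239),(366,231),(359,193),(262,188)]):
        print(n,u,v,P[v,u].round(4))
    # cap top
    s=P[v0:v1,u0:u1].reshape(-1,3); I=np.argwhere((P[...,2]>.125)&(P[...,2]<.15)&(abs(P[...,1]+.12)<.1)&(P[...,0]<.5)&(P[...,0]>.3))
    q=P[I[:,0],I[:,1]]; print(len(q), q.min(0),q.max(0),np.median(q,0), I.min(0),I.max(0))
E
```

```text
scene 254 254 [0.486  0.1203 0.003 ]
scene 341 266 [ 0.4905 -0.1679  0.1361]
scene 365 264 [ 0.6495 -0.1679 -0.0011]
scene 277 216 [0.664  0.1666 0.002 ]
161 [ 0.47247366 -0.18536549  0.12544595] [ 0.4999902  -0.13999356  0.13914157] [ 0.48634535 -0.16411479  0.1345146 ] [260 331] [273 348]
top 273 239 [0.4797 0.1181 0.0035]
top 366 231 [ 0.4928 -0.1646  0.1391]
top 359 193 [ 0.6463 -0.1761  0.0021]
top 262 188 [0.6569 0.1603 0.0016]
117 [ 0.47257886 -0.18760877  0.12513204] [ 0.49999239 -0.14258745  0.14088828] [ 0.48979699 -0.16406437  0.13513944] [229 358] [238 373]
```

```bash
sleep 0
```

```text
(no output)
```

View pics/scene0c.png

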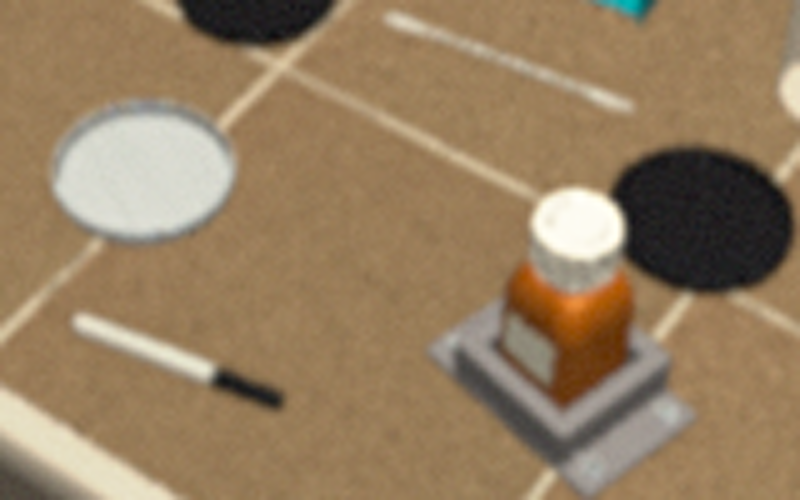

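View pics/top0c.png

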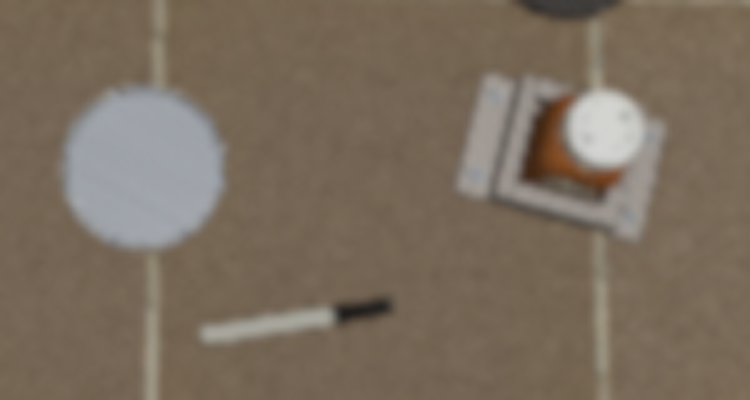

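```bash
cat >> h.py <<'E'
def delta(target,pose=None):
    o=bot.get_obs(); p=np.array(o['ee_pos']); M=R.from_euler('xyz',o['tcp_rot'],degrees=True).as_matrix()
    return (M.T@(np.array(target)-p))*100
E
python3 - <<'E'
from h import *
print("cap",w("scene",340.2,264.8,z=.1355),w("top",365.6,230.4,z=.1355))
for z in(.003,.013):print("dish",w("scene",225+28.2,220+33.6,z=z),w("top",245+28.4,205+33,z=z))
print("d",delta([.488,-.164,.2]), delta([.141,.532,.108]))
print(R.from_euler('xyz',bot.get_obs()['tcp_rot'],degrees=True).as_matrix().round(3))
D=np.load("top0.npy");P=cloud("top",D)
m=(P[...,2]>.01)&(P[...,2]<.3)&(D>0)&(np.hypot(P[...,0]-.488,P[...,1]+.164)<.17)
q=P[m]; 
import collections
print(collections.Counter(map(tuple,(q[:,:2]//.03*.03).round(2))).most_common(60))
E
```

```text
cap [ 0.4933587  -0.16395981  0.1355    ] [ 0.49515858 -0.16423933  0.1355    ]
dish [0.48582374 0.12328144 0.003     ] [0.48322786 0.11681166 0.003     ]
dish [0.47887964 0.11699395 0.013     ] [0.48193639 0.11672073 0.013     ]
d [  0.796413   -51.37600073 -58.28600691] [9.92643729 0.04131055 0.07316338]
[[-0.    -0.966  0.257]
 [-0.001  0.257  0.966]
 [-1.    -0.    -0.001]]
[((np.float64(0.48), np.float64(-0.15)), 146), ((np.float64(0.45), np.float64(-0.18)), 128), ((np.float64(0.48), np.float64(-0.18)), 98), ((np.float64(0.45), np.float64(-0.15)), 81), ((np.float64(0.51), np.float64(-0.15)), 75), ((np.float64(0.51), np.float64(-0.18)), 47), ((np.float64(0.45), np.float64(-0.21)), 45), ((np.float64(0.48), np.float64(-0.21)), 25), ((np.float64(0.45), np.float64(-0.12)), 14), ((np.float64(0.54), np.float64(-0.15)), 10), ((np.float64(0.48), np.float64(-0.12)), 9), ((np.float64(0.42), np.float64(-0.21)), 9), ((np.float64(0.57), np.float64(-0.18)), 8), ((np.float64(0.39), np.float64(-0.06)), 8), ((np.float64(0.6), np.float64(-0.15)), 7), ((np.float64(0.51), np.float64(-0.24)), 7), ((np.float64(0.63), np.float64(-0.12)), 6), ((np.float64(0.6), np.float64(-0.24)), 6), ((np.float64(0.48), np.float64(-0.24)), 4), ((np.float64(0.63), np.float64(-0.24)), 3), ((np.float64(0.57), np.float64(-0.21)), 3), ((np.float64(0.51), np.float64(-0.12)), 3), ((np.float64(0.45), np.float64(-0.24)), 3), ((np.float64(0.36), np.float64(-0.06)), 3), ((np.float64(0.6), np.float64(-0.21)), 2), ((np.float64(0.57), np.float64(-0.15)), 2), ((np.float64(0.54), np.float64(-0.18)), 2), ((np.float64(0.51), np.float64(-0.21)), 2), ((np.float64(0.39), np.float64(-0.03)), 2), ((np.float64(0.6), np.float64(-0.18)), 1), ((np.float64(0.54), np.float64(-0.12)), 1), ((np.float64(0.42), np.float64(-0.18)), 1), ((np.float64(0.36), np.float64(-0.03)), 1), ((np.float64(0.39), np.float64(-0.33)), 1)]
```

Request:
play_rows:
  rows:
    - [[0, -1, -1.2], 0, 8.5]
    - [[0, -3.5, -4], 0, 8.5]
    - [[0, -6, -7], 0, 8.5]
    - [[0, -9, -10], 0, 8.5]
    - [[0, -12, -13], 0, 8.5]
    - [[0, -14.5, -16], 0, 8.5]
    - [[0, -17, -19], 0, 8.5]
    - [[0, -20, -22], 0, 8.5]
    - [[0, -22.5, -25], 0, 8.5]
    - [[0, -25, -28], 0, 8.5]
    - [[0, -27.5, -30.5], 0, 8.5]
    - [[0, -29, -32.4], 0, 8.5]

```text
time: 1.1
ee_pos: [0.3391, 0.1415, 0.2078]
tcp_rot: [-107.6, 90.0, -32.6]
wrist_force: [0.3, 0.4, 0.7]
opening: 0.0847
```

```bash
python3 - <<'E'
from h import *
print(bot.get_obs()['q'], delta([.494,-.164,.2]))
E
```

```text
[ 2.26652873e+01 -1.97575952e+01 -1.20795185e+01  9.76623535e+01
 -2.26465253e-02  3.76300681e+01] [  0.79028405 -22.85168218 -25.51204619]
```

Request:
play_rows:
  rows:
    - [[0, -1, -1.2], 2, 8.5]
    - [[0, -3.5, -4], 7, 8.5]
    - [[0, -6, -7], 14, 8.5]
    - [[0.2, -9, -10], 21, 8.5]
    - [[0.4, -12, -13], 28, 8.5]
    - [[0.5, -14.5, -16], 35, 8.5]
    - [[0.6, -17, -19], 42, 8.5]
    - [[0.8, -19, -21.4], 48, 8.5]
    - [[0.8, -21, -23.5], 54, 8.5]
    - [[0.8, -22.3, -24.8], 58, 8.5]
    - [[0.8, -22.8, -25.5], 60, 8.5]
    - [[0.8, -22.8, -25.5], 60, 8.5]

```text
time: 2.1
ee_pos: [0.4932, -0.1623, 0.199]
tcp_rot: [153.2, 89.9, 168.1]
wrist_force: [-0.3, 0.5, 0.7]
opening: 0.0854
```

```bash
python3 - <<'E'
from h import *
o=bot.get_obs();print(o['q'],o['ee_pos'],o['wrist_force'],delta([.494,-.164,.109]))
print(R.from_euler('xyz',o['tcp_rot'],degrees=True).as_matrix().round(3))
p,d=bot.camera("scene"); cv2.imwrite("pics/s1.png",cv2.resize(p[180:330,260:430],None,fx=4,fy=4,interpolation=cv2.INTER_CUBIC))
E
```

```text
[-1.82053557e+01  6.57506879e-01  4.59491074e+00  9.40245955e+01
 -9.70920573e-03  5.68244885e+01] [ 0.49322108 -0.16226894  0.19901188] [-0.29730375  0.4595107   0.71058669] [ 9.00100663 -0.19357014  0.04283225]
[[-0.001 -0.258  0.966]
 [ 0.     0.966  0.258]
 [-1.     0.001 -0.001]]
```

View pics/s1.png

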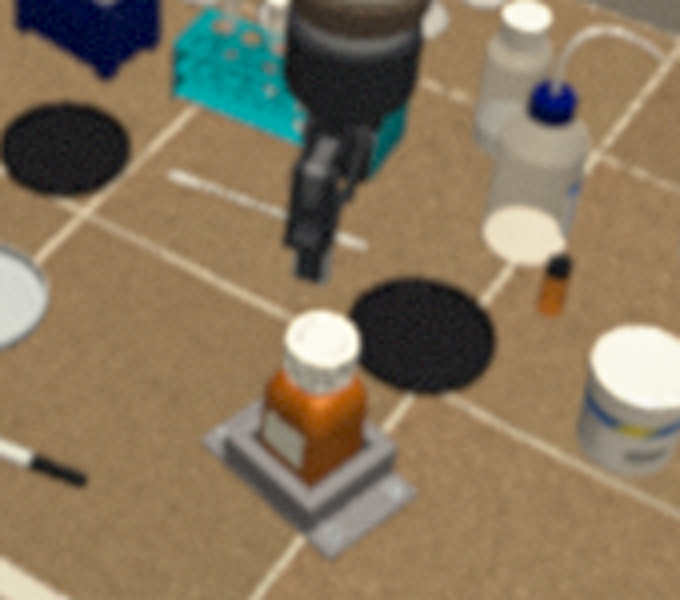

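Request:
play_rows:
  rows:
    - [[0.7, -0.1, 0], 0, 8.5]
    - [[2.5, -0.2, 0], 0, 8.5]
    - [[4.5, -0.2, 0], 0, 8.5]
    - [[6.5, -0.2, 0], 0, 8.5]
    - [[8, -0.2, 0], 0, 8.5]
    - [[8.8, -0.2, 0], 0, 8.5]
    - [[9, -0.2, 0], 0, 8.5]
    - [[9, -0.2, 0], 0, 7]
  squeeze: 60

```text
time: 2.82
ee_pos: [0.4934, -0.1623, 0.1099]
tcp_rot: [124.4, 90.0, 139.6]
wrist_force: [-0.9, -0.9, 1.1]
opening: 0.0749
```

```bash
python3 - <<'E'
from h import *
o=bot.get_obs();print(o['ee_pos'],o['wrist_force'],o['torque'],o['opening'],o['tcp_rot'])
p,d=bot.camera("scene"); cv2.imwrite("pics/s2.png",cv2.resize(p[220:320,280:400],None,fx=6,fy=6,interpolation=cv2.INTER_CUBIC))
E
```

```text
[ 0.49339    -0.16229798  0.10993706] [-0.92194436 -0.90395233  1.10358677] [-0.03086849 -0.00190547  0.01626727] 0.07487903183665748 [124.35235935  89.98891701 139.55455905]
```

View pics/s2.png

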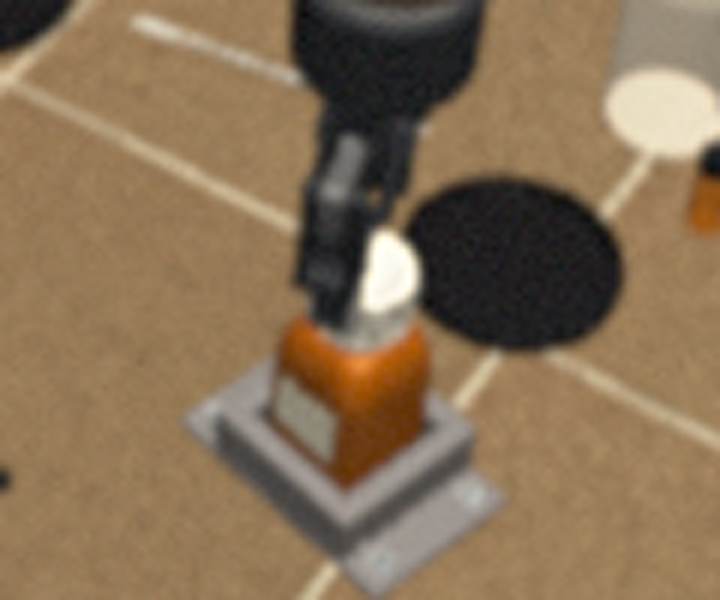

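Request:
play_rows:
  rows:
    - [[0, -0.17, 0], 0, 6]
    - [[0, -0.17, 0], 0, 5.2]
    - [[0, -0.17, 0], 0, 5.0]
    - [[0, -0.17, 0], 0, 4.8]
    - [[0, -0.17, 0], 0, 4.6]
    - [[0, -0.17, 0], 0, 4.4]
    - [[0, -0.17, 0], 0, 4.2]
    - [[0, -0.17, 0], 0, 4]
  squeeze: 60

```text
time: 3.53
ee_pos: [0.4943, -0.1648, 0.1103]
tcp_rot: [-34.9, 90.0, -19.8]
wrist_force: [0.2, 0.8, 3.6]
opening: 0.0398
```

```bash
python3 - <<'E'
from h import *
o=bot.get_obs();print(o['ee_pos'],o['wrist_force'],o['torque'],o['opening'],o['q'])
E
```

```text
[ 0.49432459 -0.16476911  0.11026596] [0.2456552  0.84933681 3.58118963] [0.01369433 0.00328736 0.02751577] 0.039840298011939154 [-1.84338102e+01  1.34984333e-01 -5.73337656e+00  8.40936506e+01
 -9.09611235e-04  5.64543913e+01]
```

```bash
python3 - <<'E'
from h import *
p,d=bot.camera("scene"); a=cv2.resize(p[230:310,300:380],None,fx=7,fy=7,interpolation=cv2.INTER_CUBIC)
cv2.imwrite("pics/s3.png",a)
p,d=bot.camera("top"); a=cv2.resize(p[200:270,325:405],None,fx=7,fy=7,interpolation=cv2.INTER_CUBIC)
cv2.imwrite("pics/t3.png",a)
E
```

```text
(no output)
```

View pics/s3.png

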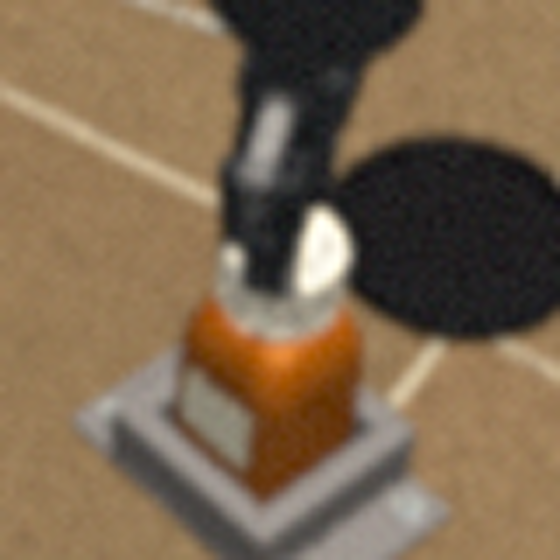

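View pics/t3.png

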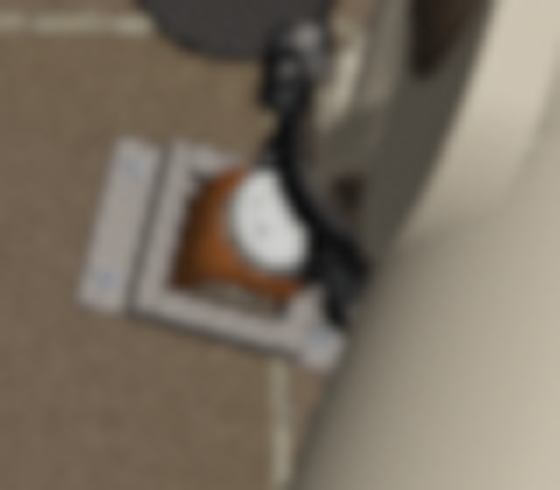

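Request:
play_rows:
  rows:
    - [[0, -0.17, 0], 0, 3.8]
    - [[0, -0.17, 0], 0, 3.6]

```text
time: 3.8
ee_pos: [0.4947, -0.1664, 0.1101]
tcp_rot: [-13.5, 90.0, 1.6]
wrist_force: [-0.8, 0.7, 5.2]
opening: 0.0362
```

```bash
python3 - <<'E'
from h import *
o=bot.get_obs();print(o['ee_pos'],o['wrist_force'],o['torque'],o['opening'],o['q'])
E
```

```text
[ 0.49468959 -0.16641829  0.11011889] [-0.78324796  0.72090443  5.1564244 ] [ 0.12381024  0.07413261 -0.03931596] 0.03617855686845929 [-1.85973852e+01  2.75580749e-01 -5.60857605e+00  8.40976415e+01
  6.69455233e-03  5.62848844e+01]
```

```bash
cat >> h.py <<'E'
def px(n,X):
    m=bot.camera_model(n); r=R.from_euler('xyz',m['attitude'],degrees=True).as_matrix()
    c=(np.atleast_2d(X)-m['origin'])@r
    return np.stack([c[:,0]/c[:,2]*m['fx']+m['cx'],c[:,1]/c[:,2]*m['fy']+m['cy']],1)
E
python3 - <<'E'
from h import *
o=bot.get_obs(); M=R.from_euler('xyz',o['tcp_rot'],degrees=True).as_matrix(); t=o['ee_pos']
print(M.round(3))
for n,(u0,v0) in(("scene",(300,225)),("top",(325,200))):
    p,d=bot.camera(n); D=d; P=cloud(n,D)
    a=cv2.resize(p[v0:v0+80,u0:u0+80],None,fx=8,fy=8,interpolation=cv2.INTER_CUBIC)
    for s,c in((1,(0,0,255)),(-1,(0,255,0))):
        for b in(-11,11):
            for h in(-2,-24):
                q=t+M@np.array([h,b,s*o['opening']*500])*np.array(1e-3)
                u,v=px(n,q)[0]; cv2.circle(a,(int((u-u0+.5)*8),int((v-v0+.5)*8)),3,c,-1)
    cv2.imwrite(f"pics/{n}4.png",a)
    m=(abs(P[...,2]-.13)<.012)&(np.hypot(P[...,0]-.494,P[...,1]+.164)<.035)&(p.min(2)>120)
    print(n,m.sum(),P[m].mean(0),P[m].min(0),P[m].max(0), np.percentile(P[m][:,2],[50,90]))
E
```

```text
[[ 0.    -0.261  0.965]
 [ 0.     0.965  0.261]
 [-1.    -0.     0.   ]]
scene 103 [ 0.49039052 -0.1725847   0.12965243] [ 0.46936629 -0.18587081  0.11826963] [ 0.516849   -0.14708128  0.14115511] [0.13132022 0.13548032]
top 89 [ 0.49213196 -0.15559341  0.13348371] [ 0.47503682 -0.17190524  0.12209335] [ 0.51191916 -0.14323182  0.13925325] [0.13376431 0.13660587]
```

View pics/scene4.png

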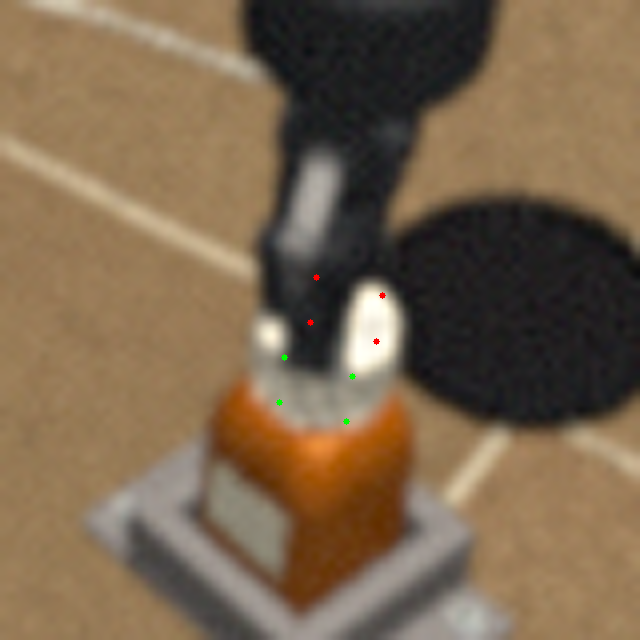

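View pics/top4.png

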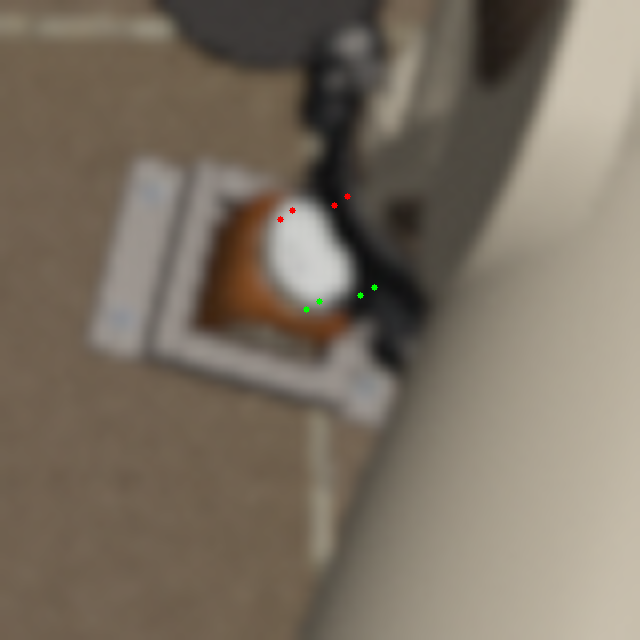

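```bash
python3 - <<'E'
from h import *
p,D=bot.camera("scene"); P=cloud("scene",D)
np.set_printoptions(linewidth=200)
for v in range(252,282,2):
    print(v,[tuple((P[v,u]*1000).round().astype(int)) for u in (333,336,338,340,342,345,348)], p[v,340].tolist())
E
```

```text
252 [(np.int64(438), np.int64(-169), np.int64(234)), (np.int64(441), np.int64(-175), np.int64(235)), (np.int64(441), np.int64(-180), np.int64(238)), (np.int64(446), np.int64(-182), np.int64(235)), (np.int64(475), np.int64(-174), np.int64(205)), (np.int64(479), np.int64(-180), np.int64(206)), (np.int64(484), np.int64(-185), np.int64(204))] [120, 126, 130]
254 [(np.int64(431), np.int64(-173), np.int64(236)), (np.int64(435), np.int64(-179), np.int64(236)), (np.int64(438), np.int64(-182), np.int64(235)), (np.int64(439), np.int64(-186), np.int64(237)), (np.int64(453), np.int64(-185), np.int64(224)), (np.int64(474), np.int64(-183), np.int64(205)), (np.int64(520), np.int64(-169), np.int64(156))] [88, 90, 93]
256 [(np.int64(430), np.int64(-174), np.int64(231)), (np.int64(436), np.int64(-179), np.int64(229)), (np.int64(436), np.int64(-184), np.int64(232)), (np.int64(435), np.int64(-189), np.int64(236)), (np.int64(442), np.int64(-191), np.int64(231)), (np.int64(473), np.int64(-183), np.int64(198)), (np.int64(637), np.int64(-116), np.int64(12))] [70, 67, 70]
258 [(np.int64(434), np.int64(-172),
[... 3503 characters left out ...]
]
278 [(np.int64(476), np.int64(-157), np.int64(96)), (np.int64(482), np.int64(-162), np.int64(93)), (np.int64(482), np.int64(-167), np.int64(97)), (np.int64(485), np.int64(-172), np.int64(97)), (np.int64(489), np.int64(-175), np.int64(96)), (np.int64(494), np.int64(-182), np.int64(96)), (np.int64(501), np.int64(-187), np.int64(92))] [122, 147, 180]
280 [(np.int64(474), np.int64(-158), np.int64(90)), (np.int64(475), np.int64(-166), np.int64(95)), (np.int64(476), np.int64(-171), np.int64(97)), (np.int64(479), np.int64(-175), np.int64(98)), (np.int64(484), np.int64(-179), np.int64(95)), (np.int64(490), np.int64(-184), np.int64(93)), (np.int64(496), np.int64(-190), np.int64(91))] [66, 142, 230]
```

```bash
python3 - <<'E'
from h import *
for z in(.199,.212,.224):
  for r in (.043,.057): print(z,r,px("scene",[.4932-.966*r,-.1623-.258*r,z])[0]*1, (px("scene",[.4932-.966*r,-.1623-.258*r,z])[0]-[260,180])*4)
for z in(.110,.125,.123,.135,.145):
  for r in (.018,.028): print(z,r,(px("scene",[.4947-.966*r,-.1664-.258*r,z])[0]-[300,225])*8)
E
```

```text
0.199 0.043 [336.70380588 259.44404466] [306.81522352 317.77617866]
0.199 0.057 [335.04693542 263.56519322] [300.18774168 334.26077287]
0.212 0.043 [337.10587831 255.72980885] [308.42351322 302.91923541]
0.212 0.057 [335.43892413 259.85120951] [301.75569651 319.40483805]
0.224 0.043 [337.48294159 252.24660067] [309.93176637 288.98640267]
0.224 0.057 [335.80658411 256.36773368] [303.22633645 305.47093473]
0.11 0.018 [308.65400419 412.23049086]
0.11 0.028 [299.9313943  434.97623882]
0.125 0.018 [312.25478462 381.41154159]
0.125 0.028 [303.47622618 404.17276061]
0.123 0.018 [311.77099309 385.55229575]
0.123 0.028 [302.99992969 408.31162788]
0.135 0.018 [314.69101452 360.55993808]
0.135 0.028 [305.87481744 383.32975417]
0.145 0.018 [317.15641063 339.45870203]
0.145 0.028 [308.30230119 362.23568112]
```

Request:
play_rows:
  rows:
    - [[-0.4, 0, 0], 0, 3.6]
    - [[-1, 0.1, 0], 0, 4]
    - [[-1.5, 0.2, 0], 0, 6]
    - [[-1.5, 0.23, 0], 0, 8.5]
    - [[-1.5, 0.23, 0], 0, 8.5]
    - [[-1.5, 0.23, 0], 0, 8.5]
    - [[-1.5, 0.23, 0], 0, 8.5]
    - [[-1.5, 0.23, 0], 0, 8.5]

```text
time: 4.62
ee_pos: [0.4938, -0.1641, 0.1246]
tcp_rot: [146.8, 90.0, 162.0]
wrist_force: [-0.4, -0.8, 0.0]
opening: 0.0849
```

```bash
python3 - <<'E'
from h import *
o=bot.get_obs();print(o['ee_pos'],o['wrist_force'],o['torque'],o['opening'])
p,D=bot.camera("scene"); P=cloud("scene",D)
cv2.imwrite("pics/s5.png",cv2.resize(p[225:305,300:380],None,fx=8,fy=8,interpolation=cv2.INTER_CUBIC))
E
```

```text
[ 0.49384744 -0.16405954  0.12459906] [-0.35853364 -0.83186723  0.04385964] [0.02251361 0.02280546 0.01874668] 0.08491710935736559
```

View pics/s5.png

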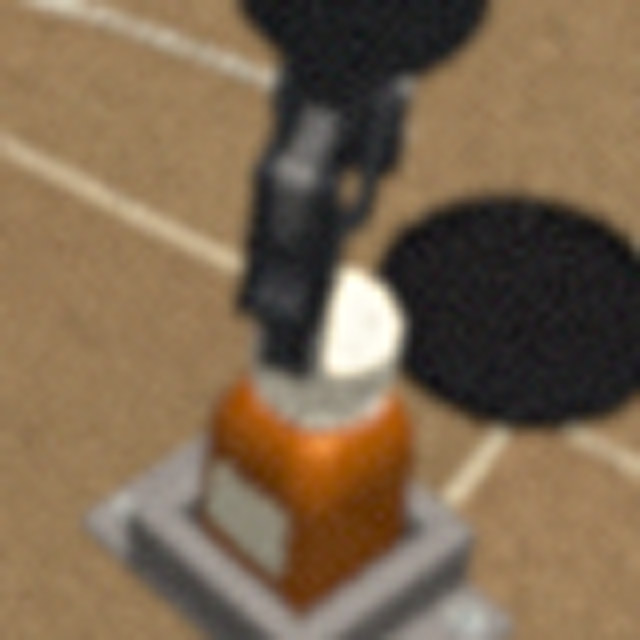

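```bash
python3 - <<'E'
from h import *
for z in(.135,.145,.150,.155):
  for r in (.043,.055): print(z,r,(px("scene",[.4938-.966*r,-.1641-.258*r,z])[0]-[300,225])*8)
E
```

```text
0.135 0.043 [284.53872674 416.46040626]
0.135 0.055 [273.56126698 444.64807897]
0.145 0.043 [286.85807707 395.38074088]
0.145 0.055 [275.83084067 423.58260115]
0.15 0.043 [288.02835401 384.7445528 ]
0.15 0.055 [276.97607995 412.95284605]
0.155 0.043 [289.20578522 374.04334238]
0.155 0.055 [278.12837335 402.25761671]
```

Request:
play_rows:
  rows:
    - [[0.5, 0, 0], 0, 8.5]
    - [[1.5, 0, 0], 0, 8.5]
    - [[2.5, 0, 0], 0, 8.5]
    - [[3.3, 0, 0], 0, 8.5]
    - [[3.8, 0, 0], 0, 8]
    - [[3.8, 0, 0], 0, 7]
    - [[3.8, 0, 0], 0, 6]
    - [[3.8, 0, 0], 0, 5.4]
    - [[3.8, 0, 0], 0, 5.2]
    - [[3.8, 0, 0], 0, 5]
    - [[3.8, 0, 0], 0, 4.8]
    - [[3.8, 0, 0], 0, 4.6]
  squeeze: 60

```text
time: 5.67
ee_pos: [0.4944, -0.1641, 0.0873]
tcp_rot: [-23.0, 89.9, -7.8]
wrist_force: [1.3, 0.4, 0.5]
opening: 0.046
```

Request:
play_rows:
  rows:
    - [[0, 0, 0], 0, 4.2]
    - [[0, 0, 0], 0, 3.8]
    - [[0, 0, 0], 0, 3.5]

```text
time: 5.92
ee_pos: [0.4944, -0.1642, 0.0874]
tcp_rot: [-27.3, 89.9, -12.2]
wrist_force: [1.6, 0.1, 2.5]
opening: 0.0443
```

```bash
python3 - <<'E'
from h import *
o=bot.get_obs();print(o['ee_pos'],o['wrist_force'],o['torque'],o['opening'])
p,D=bot.camera("scene"); P=cloud("scene",D)
cv2.imwrite("pics/s6.png",cv2.resize(p[225:305,300:380],None,fx=8,fy=8,interpolation=cv2.INTER_CUBIC))
E
```

```text
[ 0.49439879 -0.16415142  0.08736451] [1.63203519 0.13396081 2.51933866] [ 0.07483834 -0.4053796  -0.0194352 ] 0.044251233858040355
```

View pics/s6.png

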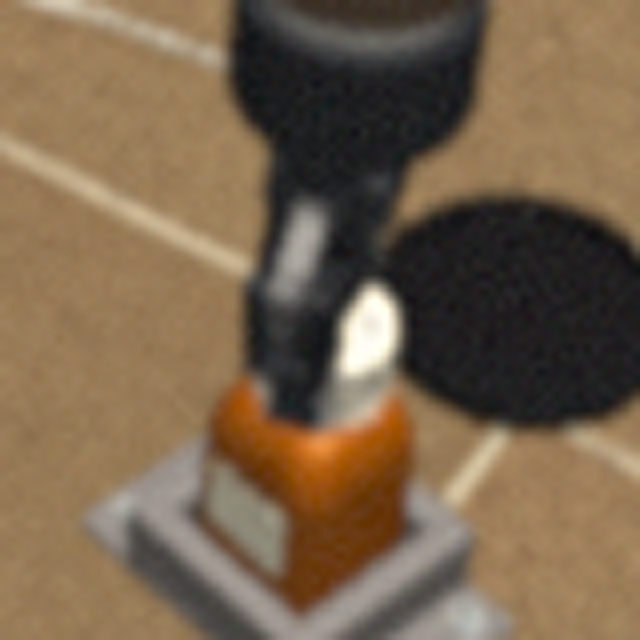

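Request:
play_rows:
  rows:
    - [[0, 0, 0], 0, 3.5]
    - [[0.1, 0, 0], 0, 3.5]
    - [[0.2, 0, 0], 0, 3.5]
    - [[0.3, 0, 0], 0, 3.5]
    - [[0.4, 0, 0], 0, 3.5]
    - [[0.4, 0, 0], 0, 3.5]
    - [[0.4, 0, 0], 0, 3.5]
  squeeze: 80

```text
time: 6.55
ee_pos: [0.4948, -0.1643, 0.0853]
tcp_rot: [-30.3, 89.8, -15.2]
wrist_force: [-1.3, 2.8, 19.6]
opening: 0.044
```

```bash
cat >> h.py <<'E'
def st():
    o=bot.get_obs();print(o['time'],(o['ee_pos']*1000).round(2),o['wrist_force'].round(2),o['torque'].round(3),round(o['opening'],4),'q6',o['q'][5].round(1))
E
python3 -c "from h import *; st()"
```

```text
6.55 [ 494.76 -164.26   85.33] [-1.26  2.77 19.64] [ 0.427  0.447 -0.003] 0.044 q6 56.5
```

Request:
play_rows:
  rows:
    - [[0, 0, 0], 0, 3.5]
    - [[0, 0, 0], 0, 3.5]

```text
time: 6.72
ee_pos: [0.4948, -0.1642, 0.0853]
tcp_rot: [-30.5, 89.8, -15.4]
wrist_force: [-2.7, 2.4, 20.0]
opening: 0.0438
```

```bash
python3 - <<'E'
from h import *
st()
p,D=bot.camera("scene"); P=cloud("scene",D)
cv2.imwrite("pics/s7.png",cv2.resize(p[225:305,300:380],None,fx=8,fy=8,interpolation=cv2.INTER_CUBIC))
st()
E
```

```text
6.7167 [ 494.76 -164.24   85.31] [-2.69  2.36 20.01] [0.477 0.406 0.009] 0.0438 q6 56.5
6.7667 [ 494.77 -164.22   85.33] [-2.52  2.33 19.47] [ 0.445  0.457 -0.029] 0.0438 q6 56.5
```

View pics/s7.png

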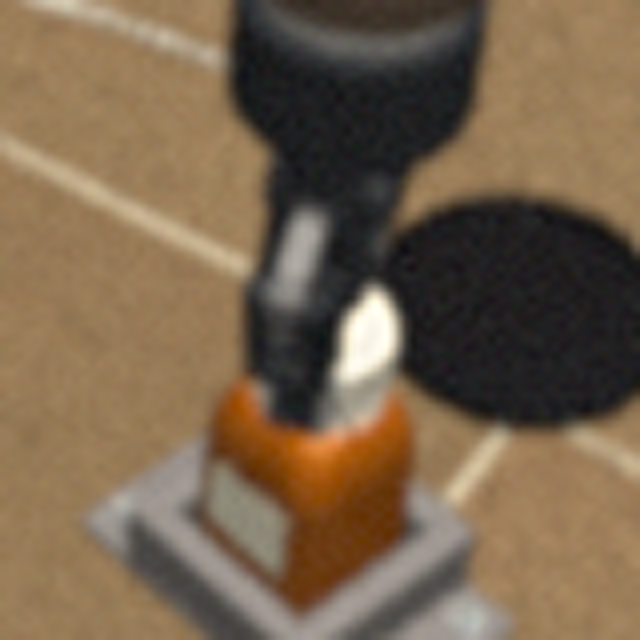

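```bash
python3 - <<'E'
from h import *
for n in("scene","top"):
    p,D=bot.camera(n); P=cloud(n,D)
    D0=np.load(n+"0.npy");P0=cloud(n,D0);p0=cv2.imread(f"pics/{n}0.png")
    m=(abs(P[...,2]-.13)<.012)&(np.hypot(P[...,0]-.494,P[...,1]+.164)<.024)&(p.min(2)>180)&(p0.min(2)>180)
    m=cv2.erode(m.astype(np.uint8),np.ones((2,2)))>0
    print(n,m.sum(),np.median(P[m],0),np.median(P0[m],0),np.median(P[m][:,2]-P0[m][:,2]))
st()
E
```

```text
scene 27 [ 0.49954366 -0.17853417  0.13265577] [ 0.49722072 -0.17900029  0.13519145] -0.002288324157678212
top 8 [ 0.48570954 -0.15226659  0.13387813] [ 0.48552913 -0.15247133  0.1331069 ] 0.0003529803338557791
6.8667 [ 494.73 -164.24   85.29] [-1.72  3.16 20.15] [ 0.485  0.431 -0.027] 0.0441 q6 56.5
```

Request:
play_rows:
  rows:
    - [[0, 0, 0], -3, 3.5]
    - [[0, 0, 0], -8, 3.5]
    - [[0, 0, 0], -13, 3.5]
    - [[0, 0, 0], -17, 3.5]
    - [[0, 0, 0], -20, 3.5]
    - [[0, 0, 0], -20, 3.5]

```text
time: 7.37
ee_pos: [0.4944, -0.1643, 0.0841]
tcp_rot: [-57.7, 89.9, -22.4]
wrist_force: [-1.0, 0.6, 12.4]
opening: 0.0441
```

```bash
python3 -c "from h import *; st()"
```

```text
7.3667 [ 494.4  -164.31   84.13] [-0.99  0.6  12.41] [0.118 0.032 0.054] 0.0441 q6 36.3
```

Request:
play_rows:
  rows:
    - [[0.05, 0, 0], 0, 3.5]
    - [[0.1, 0, 0], 0, 3.5]
    - [[0.1, 0, 0], 0, 3.5]

```text
time: 7.62
ee_pos: [0.4945, -0.1643, 0.084]
tcp_rot: [-56.3, 89.8, -21.2]
wrist_force: [-2.7, 1.8, 17.8]
opening: 0.0439
```

```bash
python3 -c "from h import *; st()"
```

```text
7.6167 [ 494.5  -164.33   83.98] [-2.73  1.77 17.75] [0.236 0.491 0.057] 0.0439 q6 36.5
```

Request:
play_rows:
  rows:
    - [[0, 0, 0], -3, 3.5]
    - [[0, 0, 0], -8, 3.5]
    - [[0, 0, 0], -12, 3.5]
    - [[0, 0, 0], -15, 3.5]
    - [[0, 0, 0], -15, 3.5]

```text
time: 8.03
ee_pos: [0.4943, -0.1644, 0.0832]
tcp_rot: [-82.8, 89.9, -32.5]
wrist_force: [-0.8, 0.8, 12.5]
opening: 0.044
```

```bash
python3 -c "from h import *; st()"
```

```text
8.0333 [ 494.32 -164.44   83.16] [-0.82  0.82 12.52] [-0.014  0.161 -0.017] 0.044 q6 21.3
```

Request:
play_rows:
  rows:
    - [[0.05, 0, 0], 0, 3.5]
    - [[0.1, 0, 0], 0, 3.5]
    - [[0.1, 0, 0], 0, 3.5]

```text
time: 8.28
ee_pos: [0.4944, -0.1645, 0.083]
tcp_rot: [-77.5, 89.9, -27.4]
wrist_force: [-3.6, 0.6, 18.3]
opening: 0.0442
```

Request:
play_rows:
  rows:
    - [[0, 0, 0], -3, 3.5]
    - [[0, 0, 0], -7, 3.5]
    - [[0, 0, 0], -10, 3.5]
    - [[0, 0, 0], -10, 3.5]

```text
time: 8.62
ee_pos: [0.4949, -0.1645, 0.0831]
tcp_rot: [-82.2, 89.8, -21.9]
wrist_force: [-0.2, 0.4, 16.7]
opening: 0.0439
```

```bash
python3 -c "from h import *; st()"
```

```text
8.6167 [ 494.91 -164.54   83.09] [-0.22  0.43 16.66] [ 0.047  0.145 -0.037] 0.0439 q6 11.3
```

Request:
play_rows:
  rows:
    - [[0.02, 0, 0], -3, 3.5]
    - [[0.02, 0, 0], -7, 3.5]
    - [[0.02, 0, 0], -11, 3.5]
    - [[0.02, 0, 0], -14, 3.5]
    - [[0.02, 0, 0], -14, 3.5]

```text
time: 9.03
ee_pos: [0.4953, -0.1647, 0.0836]
tcp_rot: [-96.0, 89.7, -21.7]
wrist_force: [0.1, 0.5, 21.7]
opening: 0.0439
```

```bash
python3 -c "from h import *; st()"
```

```text
9.0333 [ 495.31 -164.68   83.64] [ 0.06  0.47 21.67] [ 0.094  0.167 -0.064] 0.0439 q6 -2.7
```

Request:
play_rows:
  rows:
    - [[-0.06, 0, 0], -3, 3.5]
    - [[-0.08, 0, 0], -7, 3.5]
    - [[-0.1, 0, 0], -11, 3.5]
    - [[-0.12, 0, 0], -14, 3.5]
    - [[-0.12, 0, 0], -14, 3.5]

```text
time: 9.45
ee_pos: [0.4953, -0.1647, 0.0846]
tcp_rot: [-110.7, 89.7, -22.4]
wrist_force: [-0.4, 0.6, 18.9]
opening: 0.0435
```

```bash
python3 -c "from h import *; st()"
```

```text
9.45 [ 495.29 -164.72   84.57] [-0.41  0.58 18.88] [-0.059  0.066 -0.038] 0.0435 q6 -16.7
```

Request:
play_rows:
  rows:
    - [[-0.02, 0, 0], -3, 3.5]
    - [[-0.05, 0, 0], -7, 3.5]
    - [[-0.08, 0, 0], -12, 3.5]
    - [[-0.1, 0, 0], -16, 3.5]
    - [[-0.11, 0, 0], -18, 3.5]
    - [[-0.11, 0, 0], -18, 3.5]

```text
time: 9.95
ee_pos: [0.4953, -0.1647, 0.0856]
tcp_rot: [-127.9, 89.7, -21.6]
wrist_force: [0.3, 0.0, 19.3]
opening: 0.0442
```

```bash
python3 -c "from h import *; st()"
```

```text
9.95 [ 495.26 -164.69   85.6 ] [ 0.29  0.02 19.28] [ 0.023  0.024 -0.101] 0.0442 q6 -34.6
```

Climbing 0.06 mm/°, press steady. Continue.

Request:
play_rows:
  rows:
    - [[-0.02, 0, 0], -3, 3.5]
    - [[-0.05, 0, 0], -7, 3.5]
    - [[-0.08, 0, 0], -12, 3.5]
    - [[-0.11, 0, 0], -16, 3.5]
    - [[-0.12, 0, 0], -18, 3.5]
    - [[-0.12, 0, 0], -18, 3.5]

```text
time: 10.45
ee_pos: [0.4952, -0.1646, 0.0867]
tcp_rot: [-145.1, 89.8, -20.8]
wrist_force: [0.4, -0.4, 18.2]
opening: 0.0437
```

```bash
python3 -c "from h import *; st()"
```

```text
10.45 [ 495.19 -164.6    86.73] [ 0.39 -0.38 18.18] [ 0.069  0.018 -0.042] 0.0437 q6 -52.6
```

Request:
play_rows:
  rows:
    - [[-0.02, 0, 0], -3, 3.5]
    - [[-0.05, 0, 0], -7, 3.5]
    - [[-0.07, 0, 0], -11, 3.5]
    - [[-0.09, 0, 0], -14, 3.5]
    - [[-0.09, 0, 0], -14, 3.5]

```text
time: 10.87
ee_pos: [0.4952, -0.1646, 0.0876]
tcp_rot: [-159.2, 89.8, -20.9]
wrist_force: [-1.0, 0.1, 19.1]
opening: 0.0438
```

```bash
python3 -c "from h import *; st()"
```

```text
10.8667 [ 495.15 -164.57   87.62] [-1.04  0.13 19.1 ] [ 0.05   0.052 -0.037] 0.0438 q6 -66.7
```

Request:
play_rows:
  rows:
    - [[-0.02, 0, 0], -3, 3.5]
    - [[-0.05, 0, 0], -7, 3.5]
    - [[-0.07, 0, 0], -11, 3.5]
    - [[-0.09, 0, 0], -14, 3.5]
    - [[-0.09, 0, 0], -14, 3.5]

```text
time: 11.28
ee_pos: [0.4951, -0.1646, 0.0885]
tcp_rot: [-174.0, 89.8, -21.8]
wrist_force: [-1.1, -0.1, 19.8]
opening: 0.0437
```

```bash
python3 -c "from h import *; st()"
```

```text
11.2833 [ 495.07 -164.59   88.47] [-1.06 -0.08 19.75] [ 0.131  0.093 -0.048] 0.0437 q6 -80.7
```

Request:
play_rows:
  rows:
    - [[-0.03, 0, 0], -3, 3.5]
    - [[-0.06, 0, 0], -7, 3.5]
    - [[-0.09, 0, 0], -12, 3.5]
    - [[-0.11, 0, 0], -15, 3.5]
    - [[-0.11, 0, 0], -16, 3.5]
    - [[-0.11, 0, 0], -16, 3.5]

```text
time: 11.78
ee_pos: [0.495, -0.1646, 0.0894]
tcp_rot: [168.7, 89.8, -23.1]
wrist_force: [-0.9, -0.0, 18.6]
opening: 0.0439
```

```bash
python3 -c "from h import *; st()"
```

```text
11.7833 [ 494.96 -164.64   89.44] [-0.87 -0.02 18.63] [ 0.026  0.11  -0.043] 0.0439 q6 -96.6
```

Request:
play_rows:
  rows:
    - [[-0.1, 0, 0], 0, 3.5]
    - [[-0.2, 0, 0], 0, 3.5]
    - [[-0.3, 0, 0], 0, 3.5]
    - [[-0.4, 0, 0], 0, 3.5]
    - [[-0.6, 0, 0], 0, 3.5]
    - [[-0.8, 0, 0], 0, 3.5]
    - [[-0.8, 0, 0], 0, 3.5]
    - [[-0.8, 0, 0], 0, 3.5]

```text
time: 12.45
ee_pos: [0.4938, -0.1641, 0.0947]
tcp_rot: [7.2, 90.0, 175.3]
wrist_force: [1.7, -0.9, 1.6]
opening: 0.0439
```

```bash
python3 -c "from h import *; st()"
```

```text
12.45 [ 493.77 -164.11   94.71] [ 1.68 -0.91  1.56] [-0.115 -0.513 -0.035] 0.0439 q6 -96.5
```

Request:
play_rows:
  rows:
    - [[-0.1, 0, 0], 0, 3.5]
    - [[-0.25, 0, 0], 0, 3.5]
    - [[-0.4, 0, 0], 0, 3.5]
    - [[-0.5, 0, 0], 0, 3.5]
    - [[-0.5, 0, 0], 0, 3.5]
    - [[-0.5, 0, 0], 0, 3.5]

```text
time: 12.95
ee_pos: [0.494, -0.1641, 0.1001]
tcp_rot: [166.8, 90.0, -25.0]
wrist_force: [1.3, 0.5, 0.5]
opening: 0.0442
```

```bash
python3 - <<'E'
from h import *
st()
p,D=bot.camera("scene")
cv2.imwrite("pics/s8.png",cv2.resize(p[225:305,300:380],None,fx=8,fy=8,interpolation=cv2.INTER_CUBIC))
st()
E
```

```text
12.95 [ 494.01 -164.11  100.12] [1.33 0.5  0.5 ] [-0.022 -0.197 -0.022] 0.0442 q6 -96.5
13.0 [ 494.02 -164.09  100.11] [ 1.66  0.42 -0.63] [-0.059 -0.26   0.066] 0.044 q6 -96.5
```

View pics/s8.png

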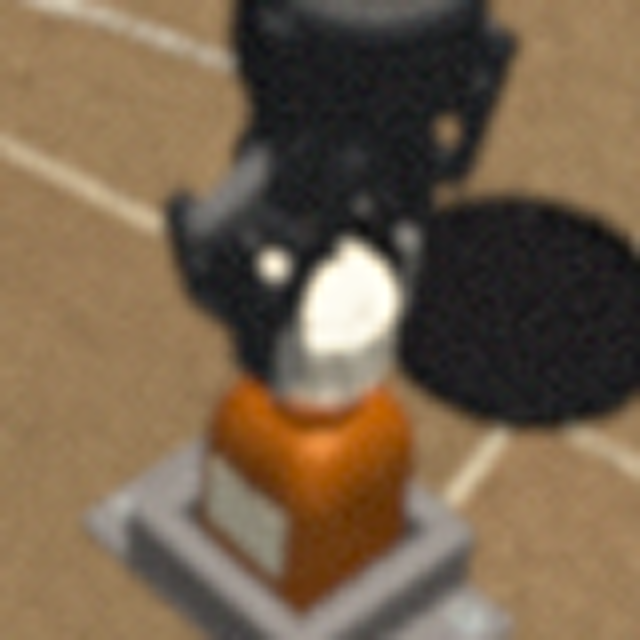

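Request:
play_rows:
  rows:
    - [[-0.2, 0, 0], 0, 3.5]
    - [[-0.5, 0, 0], 0, 3.5]
    - [[-0.9, 0, 0], 0, 3.5]
    - [[-1.3, 0, 0], 0, 3.5]
    - [[-1.8, 0, 0], 0, 3.5]
    - [[-2.5, 0, 0], 0, 3.5]
    - [[-3.5, 0, 0], 0, 3.5]
    - [[-4.5, 0, 0], 0, 3.5]
    - [[-5.3, 0, 0], 0, 3.5]
    - [[-5.8, 0, 0], 0, 3.5]
    - [[-6, 0, 0], 0, 3.5]
    - [[-6, 0, 0], 0, 3.5]

```text
time: 14.0
ee_pos: [0.4942, -0.1642, 0.1607]
tcp_rot: [172.9, 90.0, -19.0]
wrist_force: [-0.1, -0.0, -1.2]
opening: 0.0441
```

```bash
python3 - <<'E'
from h import *
st()
p,D=bot.camera("scene");np.save("scene9.npy",D)
cv2.imwrite("pics/s9.png",cv2.resize(p[205:305,290:390],None,fx=6,fy=6,interpolation=cv2.INTER_CUBIC))
o=bot.get_obs();print(R.from_euler('xyz',o['tcp_rot'],degrees=True).as_matrix().round(3), delta([.482,.117,.16]))
E
```

```text
14.0 [ 494.23 -164.17  160.69] [-0.07 -0.04 -1.24] [0.03  0.041 0.016] 0.0441 q6 -96.5
[[ 0.    -0.206 -0.979]
 [-0.    -0.979  0.206]
 [-1.    -0.    -0.   ]] [ 9.66429093e-03 -2.72598719e+01  6.96523878e+00]
```

View pics/s9.png

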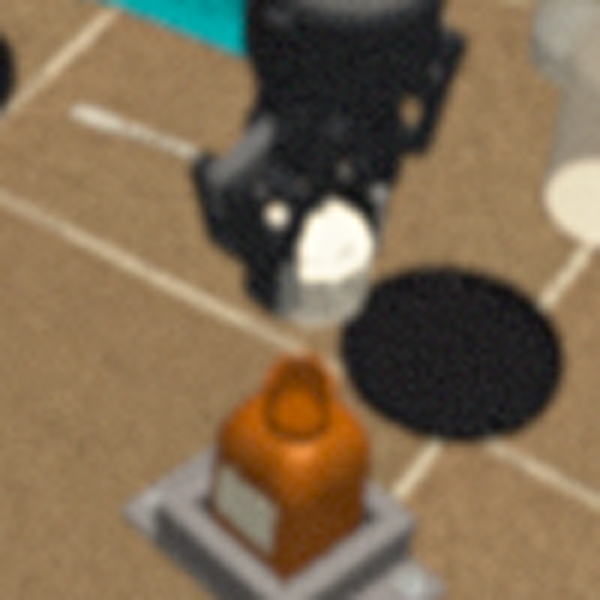

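Request:
play_rows:
  rows:
    - [[0, -0.8, 0.2], 0, 3.5]
    - [[0, -3, 0.8], 0, 3.5]
    - [[0, -6, 1.5], 0, 3.5]
    - [[0, -9.5, 2.4], 0, 3.5]
    - [[0, -13, 3.3], 0, 3.5]
    - [[0, -16.5, 4.2], 0, 3.5]
    - [[0, -20, 5.1], 0, 3.5]
    - [[0, -23, 5.9], 0, 3.5]
    - [[0, -25.5, 6.5], 0, 3.5]
    - [[0, -26.8, 6.85], 0, 3.5]
    - [[0, -27.25, 6.95], 0, 3.5]
    - [[0, -27.25, 6.95], 0, 3.5]

```text
time: 15.05
ee_pos: [0.4816, 0.1179, 0.1596]
tcp_rot: [20.9, 90.0, -170.9]
wrist_force: [-0.4, -0.5, -0.4]
opening: 0.0441
```

```bash
python3 - <<'E'
from h import *
st()
for n in("scene","top"):
    p,D=bot.camera(n);np.save(n+"10.npy",D); P=cloud(n,D)
    u0,v0=(205,200) if n=="scene" else (225,180)
    cv2.imwrite(f"pics/{n}10.png",cv2.resize(p[v0:v0+100,u0:u0+100],None,fx=6,fy=6,interpolation=cv2.INTER_CUBIC))
t=bot.get_obs()['ee_pos']
for z in(.018,.021,.024): print((px("scene",t+[0,0,z])[0]-[205,200])*6)
E
```

```text
15.05 [481.58 117.92 159.61] [-0.4  -0.45 -0.42] [0.037 0.015 0.01 ] 0.0441 q6 -64.5
[275.57212613  71.86470368]
[275.2094229   66.96572146]
[274.84553014  62.05067234]
```

View pics/scene10.png

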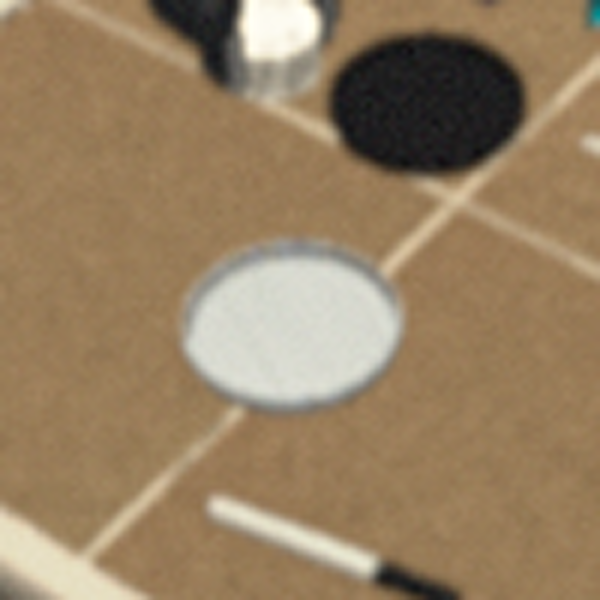

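View pics/top10.png

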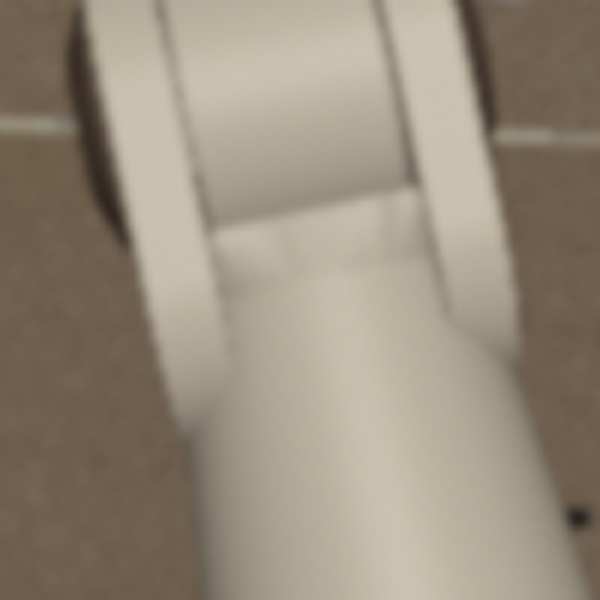

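Request:
play_rows:
  rows:
    - [[0.8, 0, 0], 0, 3.5]
    - [[2.5, 0, 0], 0, 3.5]
    - [[4.5, 0, 0], 0, 3.5]
    - [[6.5, 0, 0], 0, 3.5]
    - [[8.5, 0, 0], 0, 3.5]
    - [[10.5, 0, 0], 0, 3.5]
    - [[12.3, 0, 0], 0, 3.5]
    - [[14, 0, 0], 0, 3.5]
    - [[15.4, 0, 0], 0, 3.5]
    - [[16.2, 0, 0], 0, 3.5]
    - [[16.4, 0, 0], 0, 3.5]
    - [[16.4, 0, 0], 0, 3.5]

```text
time: 16.15
ee_pos: [0.4818, 0.1162, -0.0043]
tcp_rot: [25.3, 89.9, -166.7]
wrist_force: [0.0, -0.1, -0.0]
opening: 0.0441
```

```bash
python3 - <<'E'
from h import *
st()
p,D=bot.camera("scene"); cv2.imwrite("pics/s11.png",cv2.resize(p[200:300,205:305],None,fx=6,fy=6,interpolation=cv2.INTER_CUBIC))
E
```

```text
16.15 [481.79 116.25  -4.34] [ 0.02 -0.12 -0.04] [0.042 0.028 0.006] 0.0441 q6 -64.5
```

View pics/s11.png

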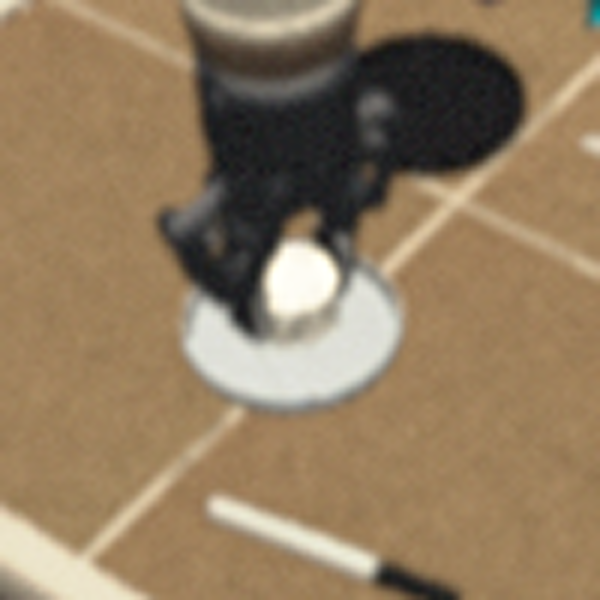

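Request:
play_rows:
  rows:
    - [[0.2, 0, 0], 0, 3.5]
    - [[0.5, 0, 0], 0, 3.5]
    - [[0.8, 0, 0], 0, 3.5]
    - [[1.0, 0, 0], 0, 3.5]
    - [[1.1, 0, 0], 0, 3.5]
    - [[1.1, 0, 0], 0, 3.5]

```text
time: 16.7
ee_pos: [0.4819, 0.1169, -0.0152]
tcp_rot: [30.7, 90.0, -161.2]
wrist_force: [-0.2, -0.6, -1.0]
opening: 0.0442
```

Request:
play_rows:
  rows:
    - [[0.1, 0, 0], 0, 3.5]
    - [[0.1, 0, 0], 0, 3.5]

```text
time: 16.87
ee_pos: [0.4821, 0.1169, -0.016]
tcp_rot: [81.1, 90.0, -110.8]
wrist_force: [-0.2, -0.1, -0.9]
opening: 0.0441
```

Request:
play_rows:
  rows:
    - [[0.1, 0, 0], 0, 3.5]
    - [[0.1, 0, 0], 0, 3.5]

```text
time: 17.03
ee_pos: [0.4821, 0.1169, -0.017]
tcp_rot: [11.0, 90.0, 179.1]
wrist_force: [0.5, 0.2, -0.7]
opening: 0.0443
```

Request:
play_rows:
  rows:
    - [[0.05, 0, 0], 0, 3.5]
    - [[0.1, 0, 0], 0, 3.5]
    - [[0.1, 0, 0], 0, 3.5]

```text
time: 17.28
ee_pos: [0.4822, 0.1169, -0.0177]
tcp_rot: [-148.5, 90.0, 19.6]
wrist_force: [-0.4, 0.8, 1.1]
opening: 0.0436
```

Request:
play_rows:
  rows:
    - [[0.05, 0, 0], 0, 3.5]
    - [[0.05, 0, 0], 0, 3.5]
    - [[0.05, 0, 0], 0, 3.5]

```text
time: 17.53
ee_pos: [0.4822, 0.117, -0.0178]
tcp_rot: [-145.8, 90.0, 22.3]
wrist_force: [-2.1, -0.7, 6.4]
opening: 0.0438
```

Request:
play_rows:
  rows:
    - [[-0.03, 0, 0], 0, 3.5]
    - [[-0.05, 0, 0], 0, 4.2]
    - [[-0.05, 0, 0], 0, 4.5]
    - [[-0.05, 0, 0], 0, 4.7]
    - [[-0.05, 0, 0], 0, 4.9]
    - [[-0.05, 0, 0], 0, 5.2]
    - [[-0.05, 0, 0], 0, 5.6]
    - [[-0.05, 0, 0], 0, 5.8]
    - [[-0.05, 0, 0], 0, 5.8]
  squeeze: 20

```text
time: 18.28
ee_pos: [0.4821, 0.1169, -0.0179]
tcp_rot: [-168.9, 90.0, -0.8]
wrist_force: [-1.1, -0.9, 0.1]
opening: 0.0578
```

```bash
python3 - <<'E'
from h import *
st()
p,D=bot.camera("scene"); cv2.imwrite("pics/s12.png",cv2.resize(p[200:300,205:305],None,fx=6,fy=6,interpolation=cv2.INTER_CUBIC))
E
```

```text
18.2833 [482.12 116.88 -17.92] [-1.15 -0.94  0.09] [-0.01  -0.033 -0.01 ] 0.0578 q6 -64.5
```

View pics/s12.png

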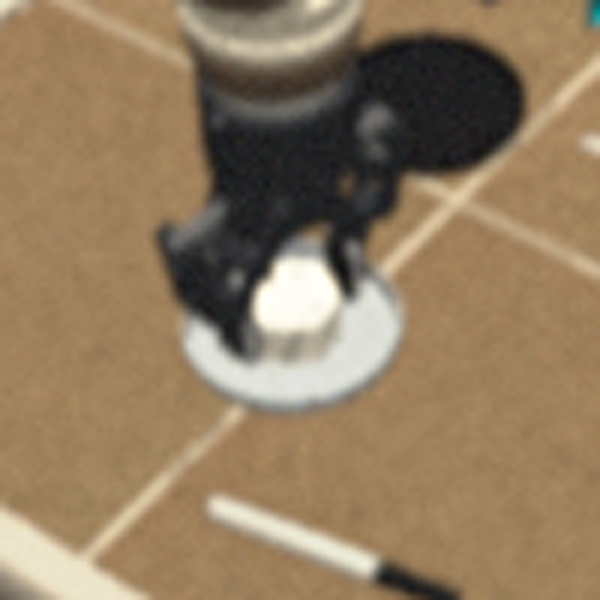

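Cap stands in the dish (~295,315 in crop), the fingers are clear of it. Rise straight up slowly, then fully away.

Request:
play_rows:
  rows:
    - [[-0.2, 0, 0], 0, 5.8]
    - [[-0.6, 0, 0], 0, 5.8]
    - [[-1.2, 0, 0], 0, 5.8]
    - [[-2, 0, 0], 0, 5.8]
    - [[-3, 0, 0], 0, 5.8]
    - [[-4.5, 0, 0], 0, 5.8]
    - [[-6.5, 0, 0], 0, 5.8]
    - [[-9, 0, 0], 0, 5.8]
    - [[-11.5, 0, 0], 0, 5.8]
    - [[-14, 0, 0], 0, 5.8]
    - [[-15, 0, 0], 0, 5.8]
    - [[-15, 0, 0], 0, 5.8]

```text
time: 19.33
ee_pos: [0.4834, 0.1172, 0.1353]
tcp_rot: [-154.3, 89.7, 13.8]
wrist_force: [-0.1, -0.4, 0.5]
opening: 0.0581
```

```bash
python3 - <<'E'
from h import *
st()
p,D=bot.camera("scene"); P=cloud("scene",D); cv2.imwrite("pics/s13.png",cv2.resize(p[200:330,205:385],None,fx=4.4,fy=4.4,interpolation=cv2.INTER_CUBIC))
m=(np.hypot(P[...,0]-.482,P[...,1]-.117)<.025)&(P[...,2]>.024)&(P[...,2]<.05)&(p.min(2)>170); print(m.sum(),np.median(P[m],0))
E
```

```text
19.3333 [483.44 117.23 135.34] [-0.13 -0.42  0.48] [-0.005  0.011  0.054] 0.0581 q6 -64.5
137 [0.48098429 0.11848835 0.02958493]
```

View pics/s13.png

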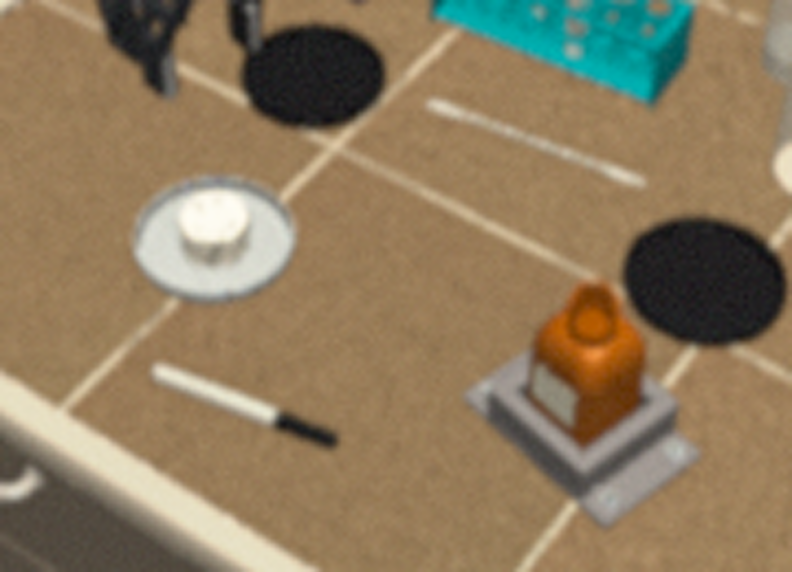

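Cap upright in the steel dish (214,225), top at z ≈ 0.030 as it should be. The bottle is open and seated in its holder (590,370), and nothing else has moved.

```bash
python3 -c "
from workcell import bot
print(bot.job_done())"
```

```text
the job is handed in; nothing more can be done
None
```

The amber bottle is open and still down in its holder. Its cap stands right way up near the centre of the steel dish, and I handed the job in at about 19 s.

- **Opening:** I pressed the cap at roughly 17–22 N. It caught after about 45° of turning. I then turned it about 108° more counter-clockwise, raising the hand as it climbed so the press stayed steady.
- **Lifting off:** The pull was only about 1 N, so the cap was free and the bottle did not come up with it.
- **Setting down:** The cap touched the dish floor at about 6 N, and I eased off before opening the fingers. In the last picture its top is at z ≈ 0.030 m, the right height for standing on the dish floor. Nothing else in view had moved. The final picture did not cover the tub, beaker, timer, petri dish and vial, but the arm never came near them.

Two things did not go as expected:

- **First grasp missed:** In the images, the fingertips were about 25–30 mm higher than the reported TCP. The first time I closed the gripper, the fingers came to rest lightly on top of the cap, at about 5 N. I lifted, lowered the hand to correct for this and gripped the cap properly.
- **Press dipped early:** The shell first stuck at about 20 N and then sank as it turned. The press fell to about 12.5 N twice before the lugs caught, and I brought it back up each time.

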